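# Hold the clear cover just above the packed sample block

### The job

The white block holds air-sensitive samples: stand the black-capped brown bottle and the red-capped white vial upright, right down in the two empty holes, each in the hole it fits. Then take the clear cover by its blue handle, carry it over the yellow-capped bottle and the flask that stand in the way, and bring it down around the samples, but do not close it: stop with its lower edge a finger's breadth (about 15 mm) above the top of the block all round, level and square on the block, touching neither block nor samples, so that I can slip the nitrogen hose in under it. Finish there, still holding the cover, and do not push over or shift anything else.

Things in the scene. Friction and masses are not known exactly. Their poses are not given: they have to be found in the camera images.
- sample_block: White plastic block 84 mm (its x) by 160 mm (its y), fixed on the worktop on 3 mm feet. Origin: centre of its underside, z up. Flat top 35 mm above the worktop. Three upright round holes 20 mm deep lie on its y axis at y = -45, 0 and +45 mm, mouths chamfered 1.5 mm. A thin black seal on top, 76 by 148 mm, shows where the cover belongs.
- hole_small (a point): centre of the floor of the hole 28 mm wide (block y = -45 mm), 15 mm above the worktop, 20 mm below the block's top; the blue-capped vial stands in it
- hole_large (a point): centre of the floor of the empty middle hole 48 mm wide (block y = 0), 15 mm above the worktop, 20 mm below the block's top; for the brown bottle
- hole_medium (a point): centre of the floor of the empty hole 32 mm wide (block y = +45 mm), 15 mm above the worktop, 20 mm below the block's top; for the white vial
- brown_bottle: Small brown glass bottle with black screw cap, 79 mm high, standing upright on the worktop; origin: centre of its underside, z up. Body 43 mm in diameter up to 48 mm, above it neck and cap 30 mm in diameter. About 60 g; loose.
- white_vial: White vial with red screw cap, 53 mm high, about 27 mm in diameter (its widest, the cap's), standing upright on the worktop; origin: centre of its underside, z up. About 30 g; loose.
- blue_vial: Clear vial with blue screw cap, 59 mm high, 23 mm in diameter, already standing in the small hole, loose; origin: centre of its underside. Leave it there.
- cover: Clear plastic cover, a box open below: 76 mm (its x) by 148 mm (its y) by 76 mm high, walls and top 4 mm, black seal round its lower edge, blue handle on top. Stands on the worktop. Origin: centre of its open lower side, level with the lower edge; z up. About 0.3 kg; loose. A half turn about z makes no difference.
- cover_handle (a point): centre of the cover's blue handle bar, 101 mm above the cover's lower edge. The bar is 70 mm long along the cover's y, 14 mm wide along its x and 14 mm high; there are 18 mm of free height under it between two 10 mm round posts 26 mm either side of the middle.
- reagent_bottle: Brown bottle with yellow screw cap, 52 mm in diameter, 108 mm high, standing between cover and block; origin: centre of its underside. Leave it alone.
- conical_flask: Clear conical flask, 65 mm in diameter, 107 mm high, standing between cover and block; origin: centre of its underside. Leave it alone.
- stirrer_corner (a point): fixed: upper corner, nearest the work, of the blue hotplate stirrer on its lab jack; solid from here on towards larger x and larger y (300 by 280 mm), 315 mm high. Keep clear. In front of the whole work the hood's sash rail (x = 0.27 to 0.33, 146 mm high) runs along y: the arm reaches over it; the glass panes are pushed aside to y above 0.56.
- beaker_rim (a point): fixed: middle of the rim, 83 mm wide, of the white beaker standing on a square grey dry block (102 mm wide, 80 mm high), beside the cover; rim 162 mm above the worktop. Keep clear.
Things that resemble listed ones, but are neither listed nor needed, are in the scene too. Leave any green or orange look-alike of the white_vial alone.

How it is judged (in metres and radians):
On the way, in this order (a step that is already met when the one before it is completed fails the run):
1. brown bottle and white vial stand released and upright, right down in their holes (horizontal distance between brown_bottle and hole_large below 0.006 m and z of brown_bottle in the frame of hole_large between -0.003 and 0.004 m and angle between each of brown_bottle, white_vial, blue_vial's own z axis and vertical below 0.15 rad and horizontal distance between white_vial and hole_medium below 0.006 m and z of white_vial in the frame of hole_medium between -0.003 and 0.004 m and horizontal distance between blue_vial and hole_small below 0.006 m and z of blue_vial in the frame of hole_small between -0.003 and 0.004 m and linear speed of each of brown_bottle, white_vial below 0.02 m/s and contact force between each of brown_bottle, white_vial and the fingers below 0.05 N), for 0.2 s.
2. the cover has been lifted higher than the samples stand (height (world z) of cover above 0.1 m), for 0.1 s.
At the end, for the whole second after the job is handed in: All three samples upright on their holes' floors; cover held still by the fingers, lower edge 6 to 26 mm above the block's top, within 7 mm of its middle, 0.09 rad of square and 0.06 rad of level, touching no block or sample; bottle and flask upright within 15 mm of their places (horizontal distance between brown_bottle and hole_large below 0.006 m and z of brown_bottle in the frame of hole_large between -0.003 and 0.004 m and angle between each of brown_bottle, white_vial, blue_vial's own z axis and vertical below 0.15 rad and horizontal distance between white_vial and hole_medium below 0.006 m and z of white_vial in the frame of hole_medium between -0.003 and 0.004 m and horizontal distance between blue_vial and hole_small below 0.006 m and z of blue_vial in the frame of hole_small between -0.003 and 0.004 m and z of cover in the frame of sample_block between 0.041 and 0.061 m and horizontal distance between cover and sample_block below 0.007 m and angle between the y axis of cover and the y axis of sample_block, either way round below 0.09 rad and angle between cover's own z axis and vertical below 0.06 rad and contact force between cover and the fingers above 1 N and contact force between cover and sample_block below 0.05 N and contact force between cover and brown_bottle below 0.05 N and contact force between cover and white_vial below 0.05 N and contact force between cover and blue_vial below 0.05 N and linear speed of cover below 0.02 m/s and angular speed of cover below 0.2 rad/s and distance of each of reagent_bottle, conical_flask from where it was at the start of the episode below 0.015 m and angle between each of reagent_bottle, conical_flask's own z axis and vertical below 0.1 rad); the arm keeps its last pose, push and grip.
It fails at once if the cover bears on the block or knocks a sample (over 1 N) (contact force between cover and sample_block above 1 N or contact force between cover and brown_bottle above 1 N or contact force between cover and white_vial above 1 N or contact force between cover and blue_vial above 1 N).
It fails at once if the reagent bottle or the flask is shifted more than 15 mm or tipped (distance of any of reagent_bottle, conical_flask from where it was at the start of the episode above 0.015 m or angle between any of reagent_bottle, conical_flask's own z axis and vertical above 0.2 rad).
It fails at once if the blue-capped vial is taken out of its hole (z of blue_vial in the frame of hole_small above 0.015 m).
It also fails if it takes over 69 s, if anything falls off the work surface, if the arm or the gripper's body presses on something with over 40 N, if the wrist force passes 120 N, or if a joint passes its speed limit or range.

### The arm

A 6-joint arm with a two-finger parallel gripper is mounted at the origin on a cart in front of the work surface, level with it; the furniture and walls round the work are solid. World frame = base frame: x ahead of the robot, y to its left, z up, the work surface at z = 0. Lengths are in m, angles in degrees, forces in N, time in s.
With the tool pointing down it reaches from about 0.3 to 0.775 m from the base axis. Payload 14.6 kg.
Tool frame: the origin (TCP) lies on the front face of the gripper's body, between the roots of the fingers; the fingertips stand 73 mm ahead of it and the grasp point (between the pads) lies 54 mm ahead of it; z points along the fingers, y is the line along which they close (so a half turn about z gives the same grasp; the last joint's range is limited). The gripper opens to 85 mm and grips with 20 to 120 N. Pads are 22 mm wide; open, the fingers measure 114 mm over their backs; the gripper's body (76 mm by 85 mm) begins 54 mm behind the grasp point. The pads swing forward as they close: fully open they stand 13 mm farther back than shut.
Start: joints at [60.928, 17.183, 87.147, -0, 75.671, -3.816], TCP at [0.235, 0.497, 0.304] pointing down, gripper open.
Joint ranges: [-173.82, 173.82], [-45.26, 126.66], [13.44, 144.39], [-59.66, 239.66], [0, 175.72], [-146.38, 146.38]. Speed limits (degrees/s): [127.2, 127.2, 147.25, 180, 180, 180].

### API

Orientations are given as a 3x3 rotation matrix whose columns are the frame's x, y, z axes.
In Python, from workcell import ctrl, effector, status, cams, job, search_frame, outline_of, place_of gives the robot as it stands. Calls block until the motion is done:
- ctrl.move_to(position, orientation): joint-space move of the TCP to a pose.
- ctrl.move_straight(position, orientation=None, velocity=0.15): straight line of the TCP; orientation=None keeps the orientation; velocity is the mean speed in m/s.
- ctrl.movej(angles): joint-space move.
- effector.move_gripper(opening): finger opening in m; the grip force is fixed at half the most; returns when the fingers have stopped.
- ctrl.pause(seconds).
- ctrl.inverse_kinematics(position, orientation): joint angles nearest the present ones, or None.
- status.read_state(): the state.
- cams.snapshot(name): name is "scene" or "side" or "wrist"; returns the picture (400x640x3 uint8, blue, green, red); there is no depth.
- cams.calibration(name): a dict with "intrinsics" (3x3 intrinsics, pixels), "k1" (the pictures are not rectified: a ray, as slopes to the right and down, at radius r is drawn at 1 + k1 r^2 times it, then the intrinsics apply), "R" (3x3) and "t" (3): a world point X has camera coordinates R X + t. Camera axes: x right, y down, z forward; pixel columns grow to the right and rows downward; lengths in m; the calibration is good to about 2 mm. A picture is of the moment at which its call begins: read the wrist's pose just before it. calibration takes no time and is no camera call; for the wrist camera it gives the pose at the moment of the call.
A pose or a line that the arm cannot do raises ctrl.Unreachable and nothing moves.
- job.close_job(): hands the job in; it is judged then, once.
Trained networks look in the newest picture that a camera, given by its name, has taken for a name from the list of things; names that differ only in an ending like _2 or _b are one class to them, and where a whole thing is asked for, a point or a joint stands for the part that bears it (a point fixed in the world has none). Each returns a list of dicts, best first, with "confidence" (0 to 1); they miss things now and then, are a little off and sometimes report something else, mostly with a low value. They report only what shows in the picture. A call takes as long as a camera call. They do not tell look-alikes from the thing itself.
- search_frame(camera, label): "position" ([x, y, z] in m, in the coordinates of the camera as it stood for that picture, good to about 4 mm: the middle of the surface that is visible of it).
- outline_of(camera, label): "mask" (400x640 bool, what is visible of it).
- place_of(camera, label): "position" ([x, y, z] in m, in the coordinates of the camera as it stood for that picture, good to about 4 mm: a listed point, or the origin of a listed thing).
The state is a dict: "clock": time; "q": joint angles; "qd": joint speeds; "joint_torque": joint torques, N m; "ee_pos": TCP position; "tool_rot": TCP orientation; "force": force on the tool from outside, world axes, zero at the start; "wrist_torque": the same for the moment, N m; "gripper_width": finger opening in m; "grip_force": force on a finger pad.
Only numpy, scipy, OpenCV 4.12 (cv2) and the standard library are available. Lean on these libraries where they do the work, as an engineer would, in place of code of your own. Each camera call takes 0.05 s, during which the arm holds its last target. There are 200 camera calls.

## Working session

There is one attempt and no reset: what is moved stays moved. The work goes in short steps, each a Python script; the robot and the scene stay as the last script left them, time stands still between calls to the robot, and variables do not carry over. Pictures are saved under pics/ and viewed, at most 10 in all, crops included, and the job is handed in when it is done.

```bash
ls; mkdir -p pics
cat > h.py <<'E'
import numpy as np, cv2
from workcell import ctrl, effector, status, cams, job, search_frame, outline_of, place_of
def world(cam,p,c=None):
    c=c or cams.calibration(cam); return np.array(c["R"]).T@(np.array(p)-np.array(c["t"]))
def proj(cam,X,c=None):
    c=c or cams.calibration(cam); p=np.array(c["R"])@np.array(X)+np.array(c["t"]); s=p[:2]/p[2]
    s=s*(1+c["k1"]*(s@s)); return (np.array(c["intrinsics"])@[s[0],s[1],1])[:2]
def ray(c,uv):
    K=np.array(c["intrinsics"]); d=np.linalg.solve(K,[uv[0],uv[1],1])[:2]; s=d.copy()
    for _ in range(20): s=d/(1+c["k1"]*(s@s))
    R=np.array(c["R"]); v=R.T@[s[0],s[1],1]; return -R.T@np.array(c["t"]), v/np.linalg.norm(v)
def at_z(c,uv,z):
    o,v=ray(c,uv); return o+v*(z-o[2])/v[2]
def tri(obs):
    A=np.zeros((3,3));b=np.zeros(3)
    for c,uv in obs:
        o,v=ray(c,uv);P=np.eye(3)-np.outer(v,v);A+=P;b+=P@o
    return np.linalg.solve(A,b)
def down(yaw): # tool y (closing) axis at yaw deg from world x
    a=np.radians(yaw);y=np.array([np.cos(a),np.sin(a),0]);z=np.array([0,0,-1.]);return np.column_stack([np.cross(y,z),y,z])
E
python3 - <<'E'
from h import *
np.set_printoptions(precision=3,suppress=True)
for n in("scene","side"):
    im=cams.snapshot(n); cv2.imwrite(f"pics/{n}0.png",im)
    c=cams.calibration(n); print(n,"cam at",-np.array(c["R"]).T@c["t"])
    for l in["hole_small","hole_large","hole_medium","sample_block","brown_bottle","white_vial","blue_vial","cover","cover_handle","reagent_bottle","conical_flask","stirrer_corner","beaker_rim"]:
        for r in place_of(n,l)[:4]:
            w=world(n,r["position"]); print(l,round(r["confidence"],2),w,proj(n,w).round())
s=status.read_state();print(s["clock"],s["ee_pos"],s["tool_rot"])
E
```

```text
pics
scene cam at [ 1.51  -0.009  0.896]
side cam at [0.339 0.924 1.098]
hole_small 0.78 [ 0.54  -0.333  0.01 ] [335. 189.]
hole_large 0.69 [ 0.53  -0.292  0.015] [336. 196.]
hole_large 0.37 [ 0.659 -0.123  0.002] [290. 226.]
hole_medium 0.91 [ 0.518 -0.247  0.015] [337. 205.]
sample_block 0.67 [0.502 0.242 0.168] [311. 288.]
sample_block 0.65 [ 0.53  -0.291 -0.001] [335. 200.]
sample_block 0.5 [ 0.54  -0.337  0.014] [335. 188.]
brown_bottle 0.74 [ 0.608 -0.034  0.002] [298. 247.]
white_vial 0.62 [ 0.697 -0.056 -0.001] [274. 239.]
white_vial 0.58 [ 0.668 -0.189 -0.001] [292. 213.]
white_vial 0.57 [ 0.657 -0.121 -0.   ] [290. 227.]
white_vial 0.56 [ 0.432 -0.11  -0.   ] [355. 239.]
blue_vial 0.65 [ 0.542 -0.329  0.014] [334. 189.]
cover 0.82 [ 0.46   0.077 -0.001] [337. 281.]
cover_handle 0.62 [0.46  0.076 0.099] [338. 260.]
reagent_bottle 0.56 [ 0.524 -0.109  0.   ] [328. 235.]
conical_flask 0.73 [ 0.435 -0.11  -0.002] [354. 239.]
stirrer_corner 0.6 [0.543 0.187 0.317] [298. 230.]
beaker_rim 0.94 [0.5   0.239 0.164] [313. 288.]
beaker_rim 0.74 [ 0.605 -0.033 -0.   ] [299. 248.]
1.4 [0.235 0.497 0.304] [[-0.904  0.427 -0.   ]
 [ 0.427  0.904  0.   ]
 [ 0.    -0.    -1.   ]]
```

View pics/scene0.png

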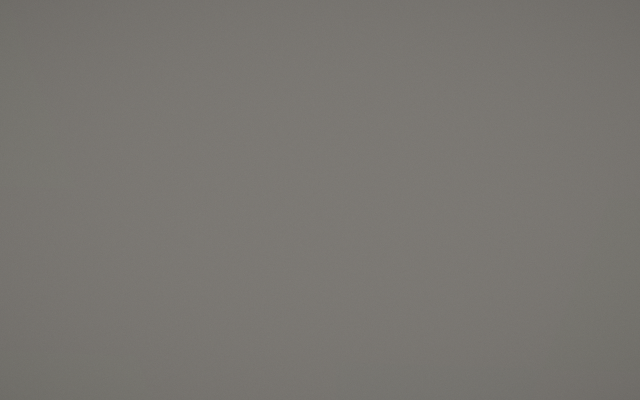

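View pics/side0.png

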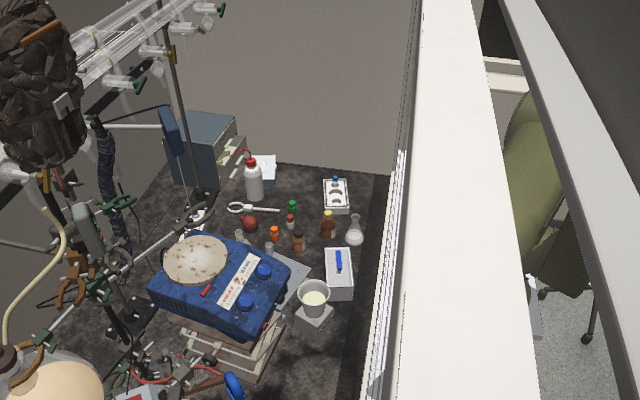

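The scene camera sees only a grey wall. All the detections come from the side camera. In that picture the red-capped vial is at (290,222), with green at (292,207) and orange at (274,232) as look-alikes. The brown bottle is at (298,242), the block at (336,195) and the cover at (338,270). Next I'll use the wrist camera.

Run:
```python
from h import *
np.set_printoptions(precision=4,suppress=True)
c=cams.calibration("wrist");s=status.read_state()
o=-np.array(c["R"]).T@c["t"]; T=np.array(s["tool_rot"]); print("cam in tool",T.T@(o-s["ee_pos"]),"axes\n",T.T@np.array(c["R"]).T, np.array(c["intrinsics"]))
ctrl.move_to([0.40,0.0,0.40],down(90))
V=[[0.52,-0.16,0.40],[0.47,-0.22,0.36],[0.45,0.0,0.40]]
for i,p in enumerate(V):
    ctrl.move_to(p,down(90)); ctrl.pause(0.2)
    c=cams.calibration("wrist");im=cams.snapshot("wrist"); cv2.imwrite(f"pics/w{i}.png",im)
    print("view",i,-np.array(c["R"]).T@c["t"])
    for l in["hole_small","hole_large","hole_medium","sample_block","brown_bottle","white_vial","blue_vial","cover","cover_handle","reagent_bottle","conical_flask"]:
        for r in place_of("wrist",l)[:4]:
            if r["confidence"]<.4: continue
            w=world("wrist",r["position"],c); print(l,round(r["confidence"],2),w,proj("wrist",w,c).round())
s=status.read_state();print(s["clock"],s["ee_pos"],s["q"])
np.set_printoptions()
```

```text
cam in tool [ 0.081   0.0014 -0.0707] axes
 [[ 0.0011 -0.9499 -0.3124]
 [ 1.      0.0007  0.0014]
 [-0.0012 -0.3124  0.9499]] [[284.3082   0.     319.6568]
 [  0.     284.3082 197.4137]
 [  0.       0.       1.    ]]
view 0 [ 0.4393 -0.157   0.4714]
hole_small 0.87 [ 0.5361 -0.335   0.0155] [211. 166.]
hole_large 0.81 [ 0.5312 -0.2888  0.0116] [239. 162.]
hole_medium 0.64 [ 0.521  -0.2434  0.0147] [266. 157.]
sample_block 0.58 [ 0.5316 -0.2885  0.0047] [240. 162.]
brown_bottle 0.73 [ 0.6056 -0.0311 -0.0016] [391. 203.]
white_vial 0.91 [ 0.6934 -0.0594  0.0015] [372. 248.]
white_vial 0.71 [ 0.6573 -0.1253 -0.001 ] [337. 230.]
white_vial 0.58 [ 0.6625 -0.1908  0.0021] [301. 233.]
blue_vial 0.57 [ 0.5419 -0.3358  0.0172] [210. 170.]
blue_vial 0.5 [ 0.5298 -0.2849  0.0134] [241. 162.]
cover 0.63 [ 0.4609  0.075  -0.0009] [464. 118.]
cover 0.53 [0.4556 0.08   0.1045] [508. 118.]
cover_handle 0.88 [0.4555 0.0796 0.1015] [507. 118.]
reagent_bottle 0.85 [ 0.5269 -0.1067 -0.0002] [350. 159.]
conical_flask 0.96 [ 0.4333 -0.1037 -0.0005] [354. 100.]
conical_flask 0.72 [ 0.5295 -0.2867  0.0143] 
[... 866 characters left out ...]
 0.0168] [175. 198.]
sample_block 0.83 [ 0.5319 -0.2903  0.0016] [154. 202.]
sample_block 0.48 [ 0.527  -0.1068  0.0023] [258. 199.]
brown_bottle 0.89 [ 0.6045 -0.0323 -0.0015] [302. 239.]
white_vial 0.81 [ 0.6942 -0.0576  0.0025] [289. 282.]
white_vial 0.63 [ 0.6563 -0.124  -0.0007] [254. 264.]
blue_vial 0.77 [ 0.5377 -0.3341  0.0136] [125. 207.]
cover 0.96 [ 0.4614  0.074  -0.0018] [363. 161.]
cover_handle 0.85 [0.4551 0.0795 0.1029] [379. 172.]
cover_handle 0.4 [ 0.6053 -0.0254 -0.0026] [305. 239.]
reagent_bottle 0.91 [ 0.5271 -0.1075  0.0024] [257. 199.]
conical_flask 0.8 [ 0.4319 -0.1058 -0.002 ] [255. 144.]
7.8833 [0.45 0.   0.4 ] [ -4.6631   0.6949  93.4552   0.0004  85.8511 -94.6673]
```

Run:
```python
import cv2
a=cv2.imread("pics/w0.png");cv2.imwrite("pics/w0c.png",cv2.resize(a[60:330,180:540],None,fx=2.2,fy=2.2,interpolation=cv2.INTER_CUBIC))
```

```text
(no output)
```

View pics/w0c.png

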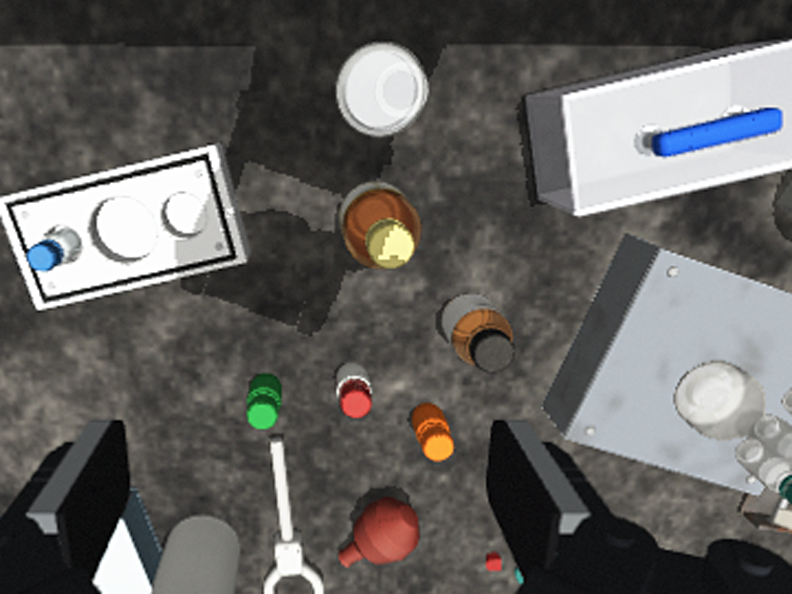

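View pics/w2.png

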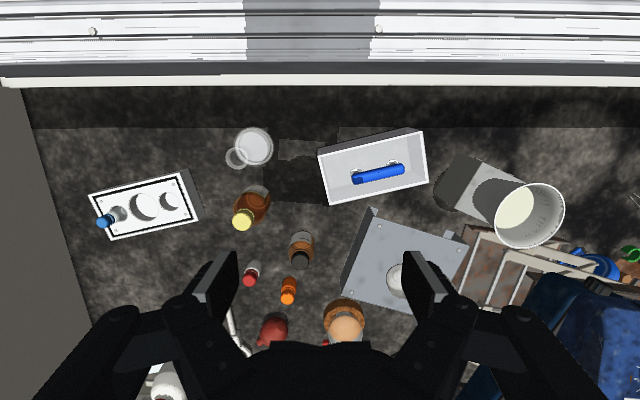

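In the enlarged crop there are three candidates: the green vial at (301,233), the red-capped white vial at (337,230), and the orange one at (372,248). The middle one is the target because it has a white body and red cap. The brown bottle has a black cap at about (403,219). Next come some closer views to average and refine the poses.

```bash
cat > m.py <<'E'
from h import *
np.set_printoptions(precision=4,suppress=True)
L=["hole_small","hole_large","hole_medium","brown_bottle","white_vial","cover","cover_handle"]
G=dict(hole_small=[.537,-.334,.015],hole_large=[.530,-.287,.015],hole_medium=[.5205,-.243,.015],brown_bottle=[.606,-.030,0],white_vial=[.657,-.123,0],cover=[.460,.077,0],cover_handle=[.4553,.079,.101])
D={l:[] for l in L}; Y=[]
V=[([.57,-.25,.33],90),([.54,-.14,.33],90),([.60,-.04,.33],90),([.60,-.12,.33],10),([.50,-.02,.36],10),([.52,-.27,.33],10)]
for i,(p,y) in enumerate(V):
    ctrl.move_to(p,down(y)); ctrl.pause(0.1)
    c=cams.calibration("wrist"); cams.snapshot("wrist")
    for l in L:
        u=proj("wrist",G[l],c)
        if not(20<u[0]<620 and 20<u[1]<380): continue
        for r in place_of("wrist",l):
            w=world("wrist",r["position"],c)
            if np.linalg.norm(w-G[l])<.018: D[l].append(w); break
        if l=="cover_handle":
            for r in outline_of("wrist",l)[:1]:
                m=np.argwhere(r["mask"])[:,::-1]
                P=np.array([at_z(c,uv,.108)[:2] for uv in m[::3]],np.float32)
                b=cv2.minAreaRect(P*1000); Y.append(b); print(i,"handle rect",b)
for l in L:
    A=np.array(D[l]); print(l,len(A),np.median(A,0),A.mean(0),A.std(0))
print(status.read_state()["clock"])
np.save("d.npy",{l:np.array(D[l]) for l in L},allow_pickle=True)
E
python3 m.py
```

```text
1 handle rect ((459.2774658203125, 44.6303596496582), (70.2685546875, 156.59715270996094), 13.196215629577637)
2 handle rect ((464.71826171875, 61.19518280029297), (68.76126098632812, 143.476806640625), 13.256199836730957)
4 handle rect ((459.9460754394531, 76.08987426757812), (69.18083190917969, 134.9447021484375), 13.601428985595703)
hole_small 6 [ 0.5352 -0.3347  0.0149] [ 0.5354 -0.3348  0.0148] [0.0015 0.0019 0.0012]
hole_large 6 [ 0.5295 -0.2867  0.0137] [ 0.5291 -0.286   0.0137] [0.0011 0.0024 0.0013]
hole_medium 6 [ 0.5203 -0.243   0.0154] [ 0.5199 -0.243   0.0157] [0.001  0.0016 0.0022]
brown_bottle 5 [ 0.6039 -0.0284 -0.0019] [ 0.6046 -0.0286 -0.0015] [0.0018 0.0004 0.0014]
white_vial 5 [ 0.656  -0.1251  0.0002] [ 0.6567 -0.1247  0.0005] [0.0011 0.001  0.001 ]
cover 4 [ 0.4602  0.0763 -0.0023] [ 0.46    0.0765 -0.0023] [0.0015 0.001  0.0015]
cover_handle 3 [0.4565 0.0797 0.1023] [0.4558 0.0786 0.1019] [0.0012 0.0017 0.0009]
15.6917
```

```bash
cat > fb.py <<'E'
from h import *
from scipy.optimize import minimize
def seal(im,c,x0,inset=.0015):
    g=cv2.GaussianBlur(im,(0,0),.8).max(2).astype(np.float32)
    a,b=.038-inset,.074-inset
    t=np.linspace(-1,1,120)
    P=np.vstack([np.c_[a*t*0+s*a,b*t] for s in(-1,1)]+[np.c_[a*t,0*t+s*b] for s in(-1,1)])
    def f(x,ret=False):
        A=np.radians(x[2]);R=np.array([[np.cos(A),-np.sin(A)],[np.sin(A),np.cos(A)]])
        W=P@R.T+np.array(x[:2])/1000
        uv=np.array([proj("",[*w,.0355],c) for w in W],np.float32)
        if ret: return uv
        return cv2.remap(g,uv[:,:1],uv[:,1:],cv2.INTER_LINEAR,borderValue=255).mean()
    best=min((minimize(f,np.array(x0)+d,method="Nelder-Mead",options=dict(xatol=.05,fatol=.02,maxiter=150,initial_simplex=np.array(x0)+d+np.array([[0,0,0],[2,0,0],[0,2,0],[0,0,2]]))) for d in([0,0,0],[3,0,1],[-3,0,-1],[0,3,1],[0,-3,-1])),key=lambda r:r.fun)
    return best.x,best.fun,f(best.x,True)
E
python3 - <<'E'
from fb import *
np.set_printoptions(precision=3,suppress=True)
for i,(p,y) in enumerate([([.52,-.30,.33],10),([.58,-.285,.30],90)]):
    ctrl.move_to(p,down(y));ctrl.pause(.15)
    c=cams.calibration("wrist");im=cams.snapshot("wrist")
    for ins in(.001,.002):
        x,f,uv=seal(im,c,[528.5,-288,9.8],ins);print(i,ins,x,f)
    o=cv2.resize(im,None,fx=3,fy=3,interpolation=cv2.INTER_CUBIC)
    for u in uv: cv2.circle(o,(int(u[0]*3+1),int(u[1]*3+1)),0,(0,0,255),-1)
    m=uv.mean(0)*3; X,Y=int(max(m[0]-400,0)),int(max(m[1]-250,0)); cv2.imwrite(f"pics/seal{i}.png",o[Y:Y+500,X:X+800])
print(status.read_state()["clock"])
E
```

```text
0 0.001 [ 529.645 -288.743   13.433] 56.376731872558594
0 0.002 [ 529.627 -288.568   13.267] 37.51442337036133
1 0.001 [ 529.532 -288.228   13.36 ] 70.0306625366211
1 0.002 [ 529.466 -288.347   13.356] 44.71424865722656
17.55
```

View pics/seal1.png

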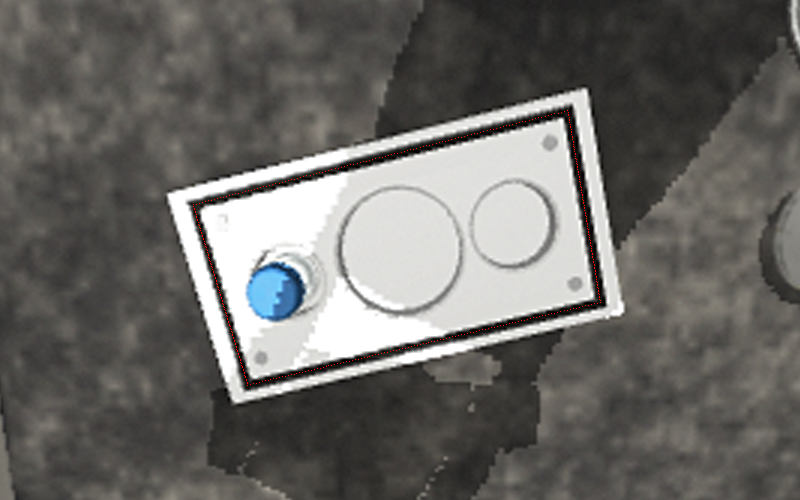

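The seal overlay fits to about a pixel in both views. That puts the block at (0.5296, -0.2884) with yaw 13.35°. Next I'll pick up the bottle, squeezing it along both axes to centre it, and place it.

```bash
cat > pp.py <<'E'
from h import *
np.set_printoptions(precision=4,suppress=True)
B=np.array([.5296,-.2884]); YAW=13.35; a=np.radians(YAW); BY=np.array([-np.sin(a),np.cos(a)])
def F(): return np.array(status.read_state()["force"])
def pick(xy,h,op):
    z=h+.054
    effector.move_gripper(op)
    ctrl.move_to([*xy,z+.10],down(YAW+90)); ctrl.move_straight([*xy,z],velocity=.12)
    effector.move_gripper(0); s=status.read_state(); print("w1",s["gripper_width"],s["grip_force"])
    effector.move_gripper(op); ctrl.move_straight([*xy,z+.06],velocity=.2)
    ctrl.move_to([*xy,z+.06],down(YAW)); ctrl.move_straight([*xy,z],velocity=.12)
    effector.move_gripper(0); s=status.read_state(); print("w2",s["gripper_width"],s["grip_force"],s["q"][5])
    ctrl.move_straight([*xy,.30],velocity=.25)
def insert(xy,h):
    z=h+.054+.015
    ctrl.move_to([*xy,.30],down(YAW)); ctrl.move_straight([*xy,z+.03],velocity=.25); ctrl.pause(.2)
    f0=F(); 
    for dz in(.022,.016,.011,.006,.003,.0012):
        ctrl.move_straight([*xy,z+dz],velocity=.05); f=F()-f0; print(dz,f)
        if f[2]>6: print("contact"); break
    return dz
def finish(xy,op):
    effector.move_gripper(op); p=np.array(status.read_state()["ee_pos"]); ctrl.move_straight([p[0],p[1],.25],velocity=.2)
E
python3 - <<'E'
from pp import *
pick([.605,-.029],.066,.055)
d=insert(B,.066)
if d<.004: finish(B,.050)
s=status.read_state();print(s["clock"],s["gripper_width"],s["ee_pos"])
cv2.imwrite("pics/side1.png",cams.snapshot("side"))
E
```

```text
w1 0.02878022532418515 59.149521589279175
w2 0.028365097111250386 59.08476412296295 -19.560785294180583
0.022 [ 0.0839 -0.236   0.327 ]
0.016 [-0.439  -0.2714 -0.5517]
0.011 [-0.5779 -0.0357  0.5596]
0.006 [-1.0235  0.3844 -0.1407]
0.003 [-0.3278  0.3748 -0.707 ]
0.0012 [-0.3503 -1.072   0.3889]
29.0083 0.049753593885817744 [ 0.5293 -0.2882  0.2488]
```

Run:
```python
from pp import *
H=B+.045*BY
pick([.6565,-.1243],.044,.048)
d=insert(H,.044)
if d<.004: finish(H,.045)
c=cams.calibration("wrist");im=cams.snapshot("wrist");cv2.imwrite("pics/w5.png",im)
for l in["brown_bottle","white_vial","blue_vial"]:
    for r in place_of("wrist",l)[:2]: print(l,r["confidence"],world("wrist",r["position"],c))
print(B,H,B-.045*BY)
cv2.imwrite("pics/w5c.png",cv2.resize(im,None,fx=1.25,fy=1.25))
print(status.read_state()["clock"])
```

```text
w1 0.024527052625385928 58.660722970962524
w2 0.024170024203856416 59.107879400253296 -27.2142197859266
0.022 [ 0.9926 -0.5589 -0.7281]
0.016 [ 0.9849 -1.3773 -2.1676]
0.011 [ 0.9707 -1.4194 -1.4246]
0.006 [ 0.1553 -1.3689 -1.0687]
0.003 [ 0.228  -1.1535 -1.3674]
0.0012 [ 0.4309 -1.6205 -0.0302]
brown_bottle 0.68 [ 0.5252 -0.2841  0.0151]
white_vial 0.78 [ 0.666  -0.1901  0.0003]
white_vial 0.7 [ 0.5175 -0.2434  0.0165]
blue_vial 0.65 [ 0.5364 -0.3335  0.015 ]
[ 0.5296 -0.2884] [ 0.5192 -0.2446] [ 0.54   -0.3322]
40.5583
```

View pics/w5c.png

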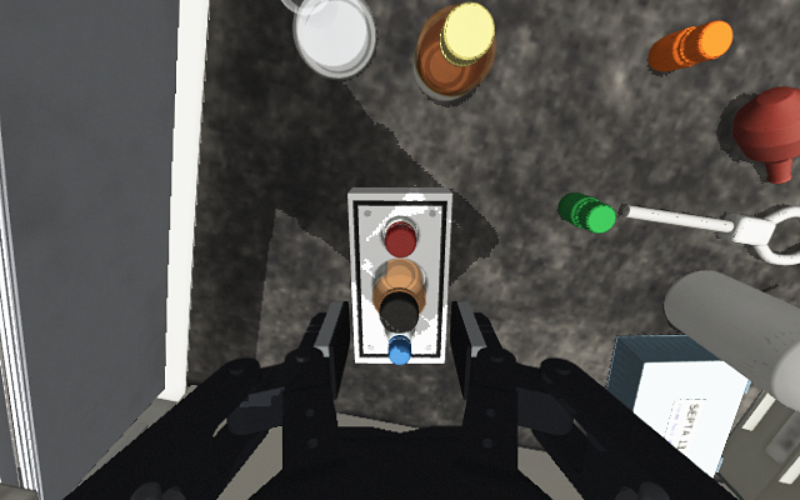

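Both samples are in their holes: red cap at (400,238), black cap at (398,312), with the blue vial still in place at (400,350). Next is the cover. I'll measure the blue handle from two views.

Run:
```python
from pp import *
obs=[]
for i,(p,y) in enumerate([([.457,.0,.33],13.35),([.457,.04,.30],13.35)]):
    ctrl.move_to(p,down(y)); ctrl.pause(.15)
    c=cams.calibration("wrist");im=cams.snapshot("wrist")
    hsv=cv2.cvtColor(im,cv2.COLOR_BGR2HSV); m=cv2.inRange(hsv,(100,140,60),(125,255,255))
    n,lab,st,ce=cv2.connectedComponentsWithStats(m); u=proj("wrist",[.457,.079,.102],c)
    k=min((j for j in range(1,n) if st[j,4]>150),key=lambda j:np.linalg.norm(ce[j]-u))
    P=np.array([at_z(c,uv,.108)[:2] for uv in np.argwhere(lab==k)[:,::-1]],np.float32)*1000
    b=cv2.minAreaRect(P); ln=cv2.fitLine(P,cv2.DIST_L2,0,.01,.01).ravel()
    print(u,ce[k],st[k],b,"yaw",np.degrees(np.arctan2(ln[1],ln[0]))-90)
    obs.append((c,ce[k]))
    for l in("cover_handle","cover"):
        for r in place_of("wrist",l)[:1]: print(l,world("wrist",r["position"],c))
print("tri",tri(obs),status.read_state()["clock"])
cv2.imwrite("pics/w6.png",im)
```

```text
[337.3536 108.675 ] [337.6485 108.779 ] [331  73  15  73 973] ((457.45751953125, 77.62779235839844), (13.439762115478516, 67.97586059570312), 14.010351181030273) yaw -166.55618
cover_handle [0.4559 0.0788 0.1006]
cover [ 0.4589  0.0722 -0.0047]
[328.2212 152.22  ] [328.5469 152.2744] [ 322  116   15   74 1024] ((457.49053955078125, 78.47419738769531), (12.637975692749023, 67.92286682128906), 13.524288177490234) yaw -166.31818
cover_handle [0.4536 0.0774 0.1015]
cover [ 0.4653  0.0744 -0.0057]
tri [0.4573 0.079  0.1017] 42.5083
```

View pics/w6.png

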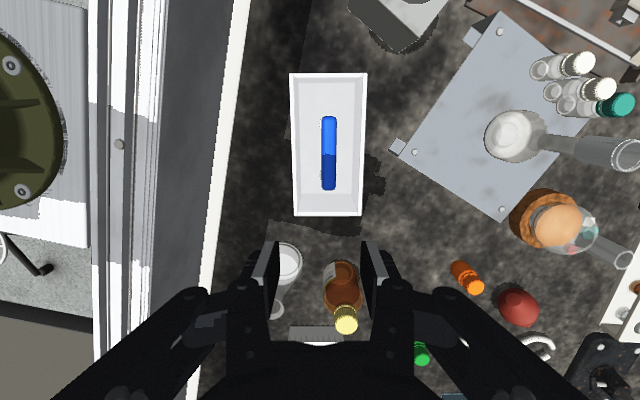

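The handle is clear at (328,152), and the beaker is well away. I'll grasp, lift, carry and pause above the block to check.

Run:
```python
from pp import *
C=[.4574,.0785]; YC=13.55
effector.move_gripper(.05)
ctrl.move_to([*C,.24],down(YC)); ctrl.move_straight([*C,.157],velocity=.1)
effector.move_gripper(0); s=status.read_state(); print(s["gripper_width"],s["grip_force"],s["ee_pos"])
f0=F(); ctrl.move_straight([*C,.177],velocity=.06); ctrl.pause(.2); print("lift",F()-f0,status.read_state()["gripper_width"])
ctrl.move_straight([*C,.325],velocity=.2)
ctrl.move_straight([*B,.325],down(YAW),velocity=.15); ctrl.pause(.3)
s=status.read_state(); print(s["clock"],s["ee_pos"],s["force"],s["wrist_torque"],s["gripper_width"])
im=cams.snapshot("side")
for l in("cover","cover_handle"):
    for r in place_of("side",l)[:1]: print(l,r["confidence"],world("side",r["position"]))
u=proj("side",[*B,.15]).astype(int); cs=im[max(u[1]-70,0):u[1]+60,u[0]-80:u[0]+80]
wi=cams.snapshot("wrist"); cv2.imwrite("pics/chk.png",np.hstack([cv2.resize(cs,(400,325)),cv2.resize(wi,(400,325))]))
for l in("cover","cover_handle"):
    for r in place_of("wrist",l)[:1]: print(l,r["confidence"],world("wrist",r["position"]))
```

```text
0.012523782117591493 59.23925578594208 [0.4575 0.0785 0.1574]
lift [ 2.1775 -0.4192 -8.4683] 0.012844013312367262
49.0417 [ 0.5296 -0.2883  0.3251] [ 0.0702 -0.8224 -2.2636] [ 0.0278 -0.0054 -0.0323] 0.012705896919839059
cover 0.88 [ 0.5309 -0.2903  0.1668]
cover_handle 0.86 [ 0.5313 -0.2918  0.2659]
cover 0.89 [ 0.5327 -0.2942  0.166 ]
cover_handle 0.82 [ 0.5256 -0.2895  0.2676]
```

View pics/chk.png

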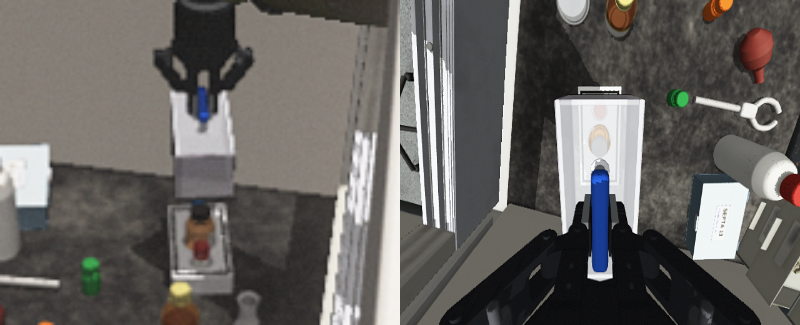

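The cover hangs level and square above the samples: handle at (600,220), samples visible through its top. I'll check its slip along y from the bar's end and the cover's far top edge.

Run:
```python
from pp import *
c=cams.calibration("wrist");im=cams.snapshot("wrist"); e=np.array(status.read_state()["ee_pos"]); z0=e[2]-.157
m=cv2.inRange(cv2.cvtColor(im,cv2.COLOR_BGR2HSV),(100,140,60),(125,255,255))
n,lab,st,ce=cv2.connectedComponentsWithStats(m); k=min((j for j in range(1,n) if st[j,4]>300),key=lambda j:abs(ce[j][0]-320)); print("bar box",st[k])
def pt(x,y,z): return proj("wrist",[*(e[:2]+x*BY[[1,0]]*[1,-1]+y*BY),z0+z],c)
for d in(-.004,0,.004): print(d,"bar end bottom",pt(0,.035+d,.094),"top",pt(0,.035+d,.108),"corners",pt(-.038,.074+d,.076),pt(.038,.074+d,.076))
o=cv2.resize(im[60:200,220:420],None,fx=4,fy=4,interpolation=cv2.INTER_CUBIC)
for q in(pt(-.038,.074,.076),pt(.038,.074,.076),pt(-.038,.074,0),pt(.038,.074,0),pt(0,.035,.094)): cv2.circle(o,(int((q[0]-220)*4+2),int((q[1]-60)*4+2)),3,(0,0,255),-1)
cv2.imwrite("pics/cor.png",o); print(status.read_state()["clock"])
```

```text
bar box [ 306  209   29  126 3300]
-0.004 bar end bottom [319.2283 210.5088] top [319.2494 221.401 ] corners [246.2962 128.1154] [392.1189 128.2489]
0 bar end bottom [319.2331 202.9928] top [319.2549 213.2129] corners [245.7014 120.1868] [392.7223 120.3308]
0.004 bar end bottom [319.238  195.3433] top [319.2606 204.8631] corners [245.0987 112.129 ] [393.3336 112.2838]
49.3917
```

View pics/cor.png

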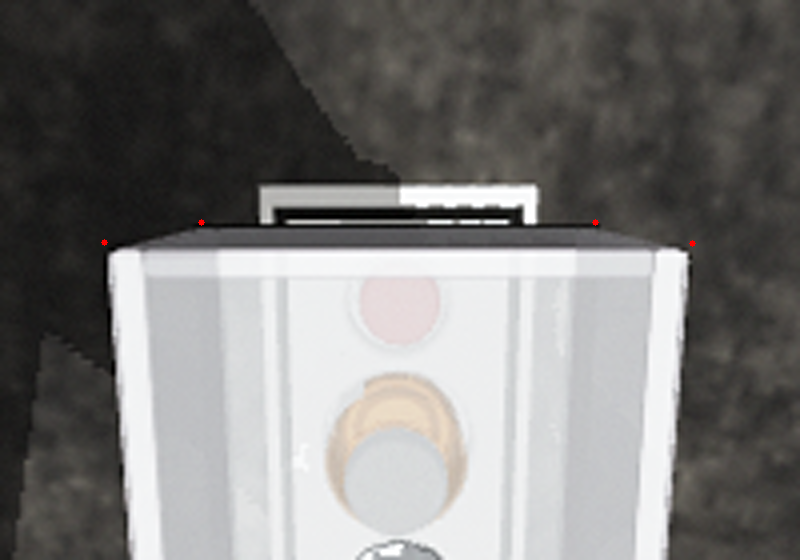

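The top and lower edges lie about 1.5 px (roughly 1 mm) toward −y of the prediction. I'll correct by +1 mm and descend.

Run:
```python
from pp import *
T=B+.001*BY
ctrl.move_straight([*T,.30],down(YAW),velocity=.1); ctrl.pause(.2); f0=F()
for z in(.26,.235,.22,.207):
    ctrl.move_straight([*T,z],velocity=.05); f=F()-f0; print(z,f)
    if f[2]>5 : print("contact?")
ctrl.pause(.5); s=status.read_state(); print(s["clock"],s["ee_pos"],s["force"],s["gripper_width"],s["grip_force"])
for cam in("side","wrist"):
    im=cams.snapshot(cam)
    for l in("cover","brown_bottle","white_vial","blue_vial","reagent_bottle","conical_flask"):
        for r in place_of(cam,l)[:2]: print(cam,l,round(r["confidence"],2),world(cam,r["position"]))
    if cam=="side": cv2.imwrite("pics/fin.png",cv2.resize(im[140:270,240:420],None,fx=4,fy=4,interpolation=cv2.INTER_CUBIC))
```

```text
0.26 [-0.6591 -0.624   0.3177]
0.235 [0.0902 1.307  0.6051]
0.22 [-0.0693 -0.3655  0.2636]
0.207 [ 0.3513 -1.262   0.708 ]
52.95 [ 0.5294 -0.2874  0.2071] [-0.366  -0.0185 -2.5658] 0.012760947247626152 58.512840270996094
side cover 0.6 [ 0.5308 -0.2872  0.0503]
side white_vial 0.62 [ 0.6678 -0.1921 -0.0011]
side white_vial 0.43 [ 0.697  -0.0565 -0.0028]
side reagent_bottle 0.8 [ 0.5274 -0.1093 -0.0024]
side conical_flask 0.72 [ 0.4358 -0.1068 -0.0026]
side conical_flask 0.65 [ 0.5336 -0.2867  0.0465]
wrist cover 0.6 [ 0.5323 -0.2892  0.0503]
wrist white_vial 0.75 [ 0.667  -0.1946  0.0022]
```

View pics/fin.png

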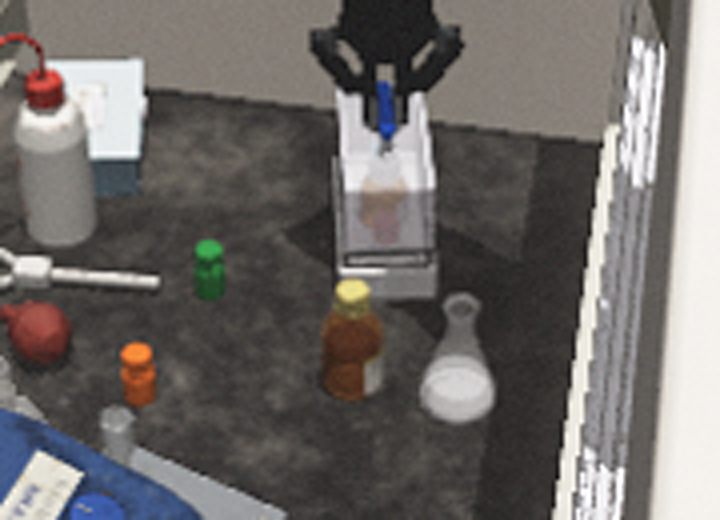

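The cover hangs level at (387,200), with its lower edge a finger's breadth above the block. The samples stand upright inside it, and the bottle and flask are where they were.

```bash
python3 -c "
from h import *
print(job.close_job(),status.read_state()['clock'])"
```

```text
the job is handed in; nothing more can be done
the job is handed in; nothing more can be done
```

Job handed in at about 53 s of the 69 s allowed: the brown bottle and white vial stand in their holes, and the cover is held level and square about 15 mm above the block. The last pictures show nothing else moved, but I have not seen the judge's result.

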